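One stroke of the bench press: size a bush

TASK

Stand the loose steel bush upright in the loading slot of the small bench press, between the ram and the spring jaws, and let go. Then turn the flywheel clockwise (seen from above) by its crank handle through exactly one revolution, so that the ram pushes the bush past the jaws into the outlet and draws back: finish with the ball-ended index pin dropped into its notch, feeling for it and not forcing the wheel on past it. Leave the spool, the jar and the wire coil where they are.

Things in the scene. Friction and masses are not known exactly. Their poses are not given: they have to be found in the camera images.
- press: Grey bench press, fixed, 120 x 320 mm. Origin: on the bench surface under its mid length; z up, +y along the machine to the flywheel end, -x its long side facing the robot. Flywheel axis at (0, 75) mm. Crank housing y = 25 to 140 mm, 46 mm high. Above it an index disc, radius 69 mm, top 61 mm above the bench. Index pin at (0, 139) mm, up to 90 mm high.
- slot (a point): Where to stand the bush: on the floor of the loading slot, 10 mm above the bench, at (0, -83) mm of the press; same axes. The slot runs along y between the drawn-back ram and the jaws, 28.4 mm wide; its walls are 10 mm thick, tops 26 mm above the bench, with small lead-ins. The bush may stand up to 8 mm off along y.
- outlet (a point): On the floor (10 mm above the bench) of the outlet beyond the jaws, where the ram leaves the bush: (0, -126) mm of the press; 28.4 mm wide, ends at y = -164 mm. Between slot and outlet, at y = -105 mm, two sprung jaws with round noses narrow the way to 22 mm; some 10 N at the ram pushes the bush past.
- bush: Loose turned steel bush, upright cylinder, outer diameter 26 mm, height 34 mm, 0.10 to 0.20 kg. Origin: centre of its underside; z along its axis.
- flywheel: Dark level flywheel, 112 mm diameter, top face 79 mm above the bench. Origin on its upright axis at the underside; own -x points to the crank handle. Starts 0.2 to 0.5 rad past its rest position; turn it clockwise from above until it comes to rest there again. At rest the handle points along the press's -x, but up to 0.5 rad to either side, differing each time: only feel and the index pin tell.
- crank_grip (a point): Middle of the upright black crank handle: 18 mm diameter, 81 to 128 mm above the bench, spins freely, 45 mm from the wheel's axis. Turning takes 2 to 8 N, about 2 N in the last quarter. At the rest notch the wheel first draws in, then the push rises to 10 N within 5 mm; about 14 N forces it past. Robot on wheel and handle: never over 60 N in all, both pads' grip included.
- ram (a joint): Ram travel in m: 0 drawn back, 0.058 fully forward (at half a revolution); driven by the wheel through a crank and rod.
- index_pin (a joint): Height in m of the spring-loaded index pin with its round 12 mm tip: about 0.0034 while it rides on the raised track of the index disc, 0 when it has dropped into the notch at the rest position, which holds the wheel. It drops within about 0.06 rad of that position and climbs out again if the wheel is forced on.
- spool: Bystander: reel of white solder wire with black flanges, 54 mm diameter, 37 mm high; origin at its underside. Leave it.
- jar: Bystander: small white jar with red lid, 41 mm diameter, 36 mm high; origin at its underside. Leave it.
- coil: Bystander: flat coil of silver wire, 73 mm across, 10 mm high; origin at its underside. Leave it.
Not all that is in view belongs to the job. Several things have the shape of the bush; the one meant has the colours described above.

How it is judged:
By the outcome, as a careful person would: the job done as asked, in the order asked, and still so for the second after the job is handed in, with the robot touching nothing.
It also fails if it takes over 72 s, if anything falls off the work surface, if the arm or the gripper's body presses on something with over 40 N, if the wrist force passes 120 N, or if a joint passes its speed limit or range.

ROBOT

A 7-joint arm with a two-finger parallel gripper is mounted at the origin on a cart in front of the work surface, level with it; the furniture and walls round the work are solid. World frame = base frame: x ahead of the robot, y to its left, z up, the work surface at z = 0. Lengths are in m, angles in rad, forces in N, time in s.
With the tool pointing down it reaches from about 0.35 to 0.9 m from the base axis. Payload 19.9 kg.
Tool frame: the origin (TCP) lies between the finger pads; the fingertips stand 19 mm ahead of it and the grasp point (between the pads) is the TCP; z points along the fingers, y is the line along which they close (so a half turn about z gives the same grasp; the last joint's range is limited). The gripper opens to 94 mm and grips with 3 to 60 N. Pads are 16 mm wide; open, the fingers measure 119 mm over their backs; the gripper's body (75 mm by 177 mm) begins 78 mm behind the grasp point.
Start: joints at [1.075, 0.417, -0.01, 1.614, 0.005, 1.111, -0.053], TCP at [0.274, -0.562, 0.224] pointing down, gripper open.
Joint ranges: [-2.81, 2.81], [-0.39, 2.02], [-1.27, 1.25], [0.06, 2.57], [-1.19, 4.33], [0.19, 2], [-2.82, 2.82]. Speed limits (rad/s): [1.89, 1.89, 2.39, 2.39, 3.01, 3.01, 3.01].

INTERFACE

Orientations are given as a 3x3 rotation matrix whose columns are the frame's x, y, z axes.
In Python, from rig import robot gives the robot as it stands. Calls block until the motion is done:
- robot.move_ptp(position, orientation): joint-space move of the TCP to a pose.
- robot.move_linear(position, velocity=0.15, frame=None, threshold=None): straight line of the TCP; frame=None keeps the orientation; velocity is the mean speed in m/s. With threshold (N) it stops when the force on the tool has changed by that much, and returns True; else False.
- robot.goto_joints(angles): joint-space move.
- robot.gripper_to(opening): finger opening in m; the grip force is fixed at half the most; returns when the fingers have stopped.
- robot.pause(seconds).
- robot.ik(position, orientation): joint angles nearest the present ones, or None.
- robot.get_state(): the state.
- robot.grab_frame(name): name is "side" or "top"; returns the picture (420x560x3 uint8, red, green, blue); there is no depth.
- robot.camera_info(name): a dict with "fx", "fy", "cx", "cy" (pixels), "rvec" (rotation vector, rad) and "tvec" (3), from world to camera coordinates, as OpenCV has them. Camera axes: x right, y down, z forward; pixel columns grow to the right and rows downward; lengths in m; the calibration is good to about 2 mm. A picture is of the moment at which its call begins. camera_info takes no time and is no camera call.
A pose or a line that the arm cannot do raises robot.PlanningError and nothing moves.
- robot.sign_off(): hands the job in; it is judged then, once.
The state is a dict: "time": time; "qpos": joint angles; "joint_vel": joint speeds; "effort": joint torques, N m; "ee_pos": TCP position; "tool_rot": TCP orientation; "force": force on the tool from outside, world axes, zero at the start; "moment": the same for the moment, N m; "opening": finger opening in m; "grasp_force": force on a finger pad.
Only numpy, scipy, OpenCV 4.12 (cv2) and the standard library are available. Lean on these libraries where they do the work, as an engineer would, in place of code of your own. Each camera call takes 0.05 s, during which the arm holds its last target. There are 200 camera calls.

## Working session

There is one attempt and no reset: what is moved stays moved. The work goes in short steps, each a Python script; the robot and the scene stay as the last script left them, time stands still between calls to the robot, and variables do not carry over. Pictures are saved under pics/ and viewed, at most 10 in all, crops included, and the job is handed in when it is done.

```bash
mkdir -p pics; ls
python3 - <<'E'
from rig import robot
import cv2
for n in("side","top"):
    f=robot.grab_frame(n); cv2.imwrite(f"pics/{n}0.png",f[...,::-1]); print(n,robot.camera_info(n))
s=robot.get_state(); print(s)
E
```

```text
pics
side {'fx': 434.8854124136355, 'fy': 434.8854124136355, 'cx': 272.69959653196, 'cy': 209.97087268504248, 'rvec': array([ 0.05106656, -2.71634441,  1.48844   ]), 'tvec': array([ 0.48745325, -0.04498927,  1.2930171 ])}
top {'fx': 398.11331791595944, 'fy': 398.11331791595944, 'cx': 278.6834225779248, 'cy': 215.39222756766344, 'rvec': array([ 2.15217358, -2.19053966,  0.14055891]), 'tvec': array([0.24431567, 0.49107517, 1.00400392])}
{'time': 0.1, 'qpos': array([ 1.075497  ,  0.41791885, -0.01028743,  1.61409318,  0.00466924,
        1.11066703, -0.0530158 ]), 'joint_vel': array([-0.00170326, -0.00150223,  0.00013949, -0.00207625,  0.00051925,
        0.00214192,  0.00155082]), 'effort': array([ 1.57189563e-03, -8.52577686e+01,  6.39649630e-01, -4.26695216e+01,
       -4.89575369e-02,  1.64127880e-02,  6.00704468e-06]), 'ee_pos': array([ 0.27384936, -0.56147605,  0.22389378]), 'tool_rot': array([[ 8.98803712e-01,  4.38351019e-01, -5.21113182e-04],
       [ 4.38351324e-01, -8.98803237e-01,  9.25895477e-04],
       [-6.25109896e-05, -1.06062895e-03, -9.99999436e-01]]), 'force': array([0.64556867, 0.14261746, 0.18841037]), 'moment': array([ 0.02920814, -0.03488096,  0.03746053]), 'grasp_force': 0.0, 'opening': 0.09376232859619446}
```

View pics/side0.png

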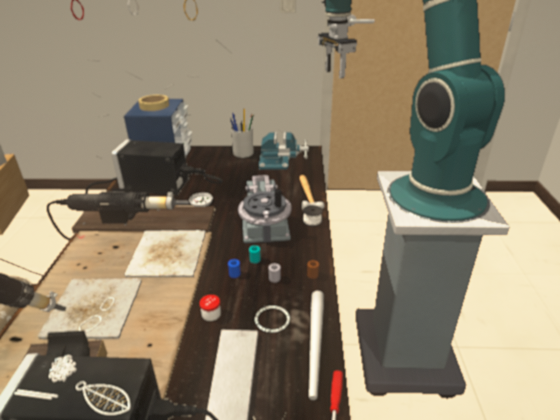

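View pics/top0.png

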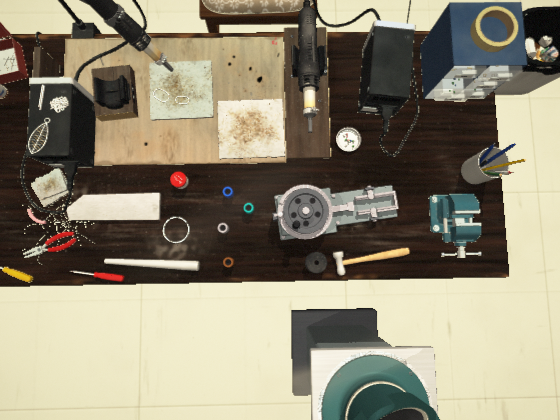

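The side view shows the press at about (265,210) and the grey steel bush at (274,272). The top view shows the flywheel at (305,210), the slot end towards (375,203), the steel bush at (223,228), the jar at (179,180), the coil at (176,229) and the spool at (316,262).

Run:
```python
import cv2,numpy as np
t=cv2.imread('pics/top0.png');s=cv2.imread('pics/side0.png')
a=cv2.resize(t[165:285,210:410],None,fx=4,fy=4,interpolation=cv2.INTER_CUBIC)
b=cv2.resize(s[165:290,215:340],None,fx=4.8,fy=4.8,interpolation=cv2.INTER_CUBIC)
cv2.imwrite('pics/ct.png',a);cv2.imwrite('pics/cs.png',b)
```

```text
(no output)
```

View pics/ct.png

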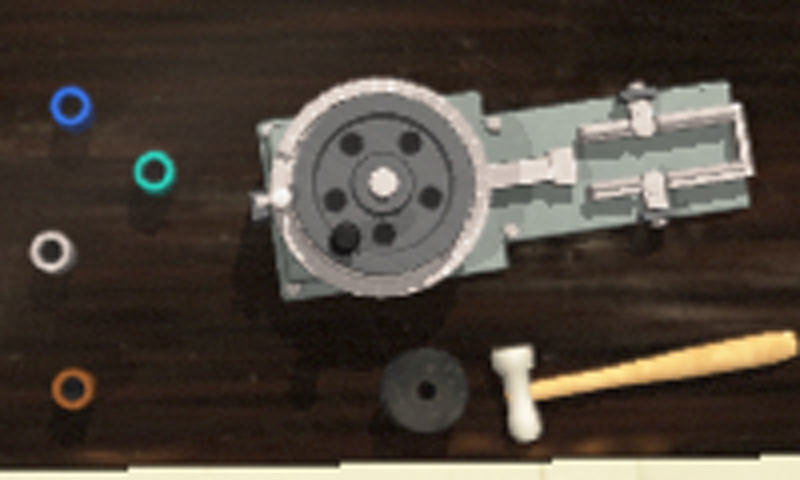

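View pics/cs.png

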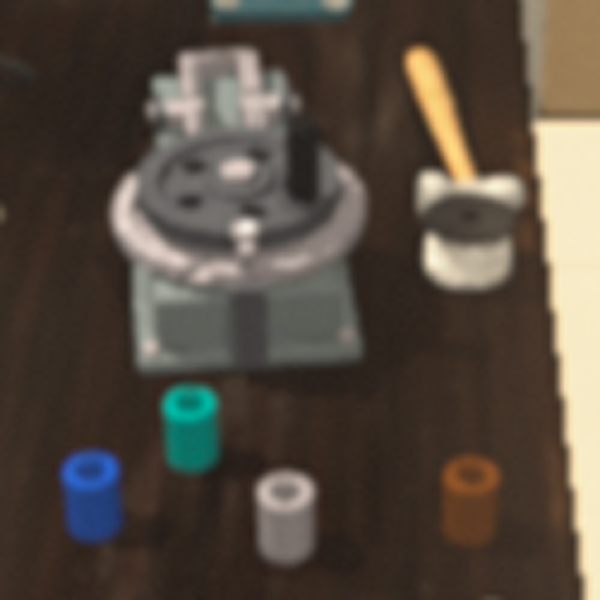

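The crops give these positions.
- **Top crop:** bush ring (51,251), hub (382,182), handle top (345,240), index pin (282,196), and slot end bar between (738,103) and (753,172).
- **Side crop:** bush top (286,490), hub (238,168), handle top (303,122), pin (245,228), and end bar from (180,52) to (258,50).

Next I triangulate these.

```bash
cat > h.py <<'E'
import cv2,numpy as np
from rig import robot
def cam(n):
    c=robot.camera_info(n); K=np.array([[c['fx'],0,c['cx']],[0,c['fy'],c['cy']],[0,0,1]])
    R=cv2.Rodrigues(c['rvec'])[0]; return K,R,np.array(c['tvec'])
def ray(n,p):
    K,R,t=cam(n); o=-R.T@t; d=R.T@np.linalg.inv(K)@np.array([*p,1]); return o,d/np.linalg.norm(d)
def onz(n,p,z):
    o,d=ray(n,p); return o+d*(z-o[2])/d[2]
def tri(pt,ps):
    o1,d1=ray('top',pt);o2,d2=ray('side',ps)
    s=np.linalg.lstsq(np.c_[d1,-d2],o2-o1,rcond=None)[0]
    a=o1+d1*s[0];b=o2+d2*s[1]; return (a+b)/2,np.linalg.norm(a-b)
def proj(n,X):
    K,R,t=cam(n); q=K@(R@np.asarray(X)+t); return q[:2]/q[2]
E
python3 - <<'E'
from h import *
np.set_printoptions(precision=4,suppress=True)
T=lambda x,y:((x+.5)/4+210-.5,(y+.5)/4+165-.5); S=lambda x,y:((x+.5)/4.8+215-.5,(y+.5)/4.8+165-.5)
P={'bushtop':((51,251),(286,490)),'hub':((382,182),(238,168)),'handletop':((345,240),(303,122)),'pin':((282,196),(245,228)),'barL':((738,103),(180,52)),'barR':((753,172),(258,50))}
for k,(a,b) in P.items():
    X,g=tri(T(*a),S(*b)); print(k,X,g, np.round(np.r_[T(*a),S(*b)],1))
# masks for bush
t=cv2.imread('pics/top0.png');s=cv2.imread('pics/side0.png')
def blob(im,x0,y0,x1,y1,thr):
    r=im[y0:y1,x0:x1].astype(int); m=((r.min(2)>thr)&(r.max(2)-r.min(2)<45)).astype(np.uint8)
    n,l,st,c=cv2.connectedComponentsWithStats(m); i=1+st[1:,4].argmax(); return st[i]+[x0,y0,0,0,0],c[i]+[x0,y0]
bt,ct=blob(t,212,217,236,240,75); bs,cs=blob(s,265,257,286,285,75); print(bt,ct,bs,cs)
print('bush top rim on z .034',onz('top',ct,.034), 'mid: side base', onz('side',(bs[0]+bs[2]/2-.5,bs[1]+bs[3]-1),0))
# slot wall lines: subpixel columns of bright pinkish pixels
for x in (358,361,376,380,384,388,392): 
    c=t[180:225,x].astype(int); print(x,[(180+i,int(v.sum()//3)) for i,v in enumerate(c) if v.sum()>390])
E
```

```text
bushtop [0.4656 0.3801 0.0332] 0.0010220245938618998 [222.4 227.4 274.2 266.7]
hub [0.5003 0.1717 0.0836] 0.0007911631127777356 [305.1 210.1 264.2 199.6]
handletop [0.4622 0.1979 0.1275] 0.0012967860939987932 [295.9 224.6 277.7 190. ]
pin [0.4926 0.2331 0.0845] 0.0008183680304367733 [280.1 213.6 265.6 212.1]
barL [ 0.5558 -0.0673  0.0271] 0.00020056982685273057 [394.1 190.4 252.1 175.4]
barR [ 0.5078 -0.0754  0.0248] 0.0054609452496609655 [397.9 207.6 268.4 175. ]
[217 223  12  10  70] [222.5571 227.5429] [268 263  13  19 207] [273.9952 271.7778]
bush top rim on z .034 [0.4656 0.3795 0.034 ] mid: side base [0.4657 0.3908 0.    ]
358 [(190, 175), (191, 171), (192, 172), (193, 175), (194, 170), (195, 163), (196, 215), (197, 213), (198, 159), (199, 138), (205, 168), (206, 167), (207, 164), (208, 164), (209, 164), (210, 176), (211, 187), (213, 136), (214, 138), (219, 159), (220, 165), (221, 159)]
361 [(190, 171), (191, 174), (192, 173), (193, 173), (194, 171), (195, 175), (196, 218), (197, 201), (199, 130), (205, 168), (206, 166), (207, 167), (208, 167), (209, 169), (210, 184), (211, 199
[... 551 characters left out ...]
, (210, 213), (211, 149), (217, 145)]
384 [(187, 172), (188, 173), (189, 172), (190, 171), (191, 173), (192, 187), (193, 212), (194, 157), (195, 141), (201, 163), (202, 172), (203, 171), (204, 170), (205, 170), (206, 173), (207, 204), (208, 172), (209, 207), (210, 208), (216, 168), (217, 165)]
388 [(186, 172), (187, 172), (188, 171), (189, 172), (190, 174), (191, 187), (192, 216), (193, 203), (194, 143), (195, 142), (201, 171), (202, 171), (203, 168), (204, 169), (205, 169), (206, 185), (207, 201), (208, 148), (209, 212), (210, 146), (215, 160), (216, 165)]
392 [(191, 202), (192, 214), (193, 167), (194, 141), (205, 134), (206, 189), (207, 172), (208, 218), (209, 210), (215, 169), (216, 158)]
```

```bash
cat >> h.py <<'E'
np.set_printoptions(precision=4,suppress=True)
HUB=np.array([.5003,.1717]); YAW=0.1282
PY=np.array([-np.sin(YAW),np.cos(YAW)]); PX=np.array([np.cos(YAW),np.sin(YAW)])
def press(x,y): return HUB+PX*x+PY*(y-.075)
def frame(yv):  # tool down, closing line along yv (2-vector)
    y=np.array([yv[0],yv[1],0.]);y/=np.linalg.norm(y);z=np.array([0,0,-1.]); return np.c_[np.cross(y,z),y,z]
def best(p,yv):
    q0=robot.get_state()['qpos'];c=[]
    for s in(1,-1):
        q=robot.ik(p,frame(s*np.asarray(yv)))
        if q is not None:c.append((np.abs(np.array(q)-q0).max(),s,q))
    return min(c,key=lambda a:a[0])
E
python3 - <<'E'
from h import *
print('cam',ray('top',(0,0))[0],ray('side',(0,0))[0])
t=cv2.imread('pics/top0.png').astype(float).mean(2)
for lo,hi in((190,200),(205,213)):
    L=[]
    for x in (*range(356,363),*range(377,391)):
        c=t[lo:hi,x]; w=np.clip(c-178,0,None); r=lo+(w*np.arange(hi-lo)).sum()/w.sum(); X=onz('top',(x,r),.026)[:2]-HUB; L.append((X@PX,X@PY+.075))
    L=np.array(L); print('wall x at slot',np.polyval(np.polyfit(L[:,1],L[:,0],1),-.083),'slope',np.polyfit(L[:,1],L[:,0],1)[0], L[::5])
b=np.array([.4656,.3798])
_,s,q=best([*b,.15],PX); print(s,q)
robot.move_ptp([*b,.15],frame(s*PX))
robot.gripper_to(.06)
print(robot.move_linear([*b,.0370],velocity=.12,threshold=8))
robot.gripper_to(0.0)
st=robot.get_state(); print({k:st[k] for k in('time','ee_pos','opening','grasp_force','force','qpos')})
robot.move_linear([*b,.16],velocity=.2)
st=robot.get_state(); print({k:st[k] for k in('time','ee_pos','opening','grasp_force','force')})
p=press(0,-.083)
print(p, [robot.ik([*p,.1],frame(k*PX)) for k in(1,-1)])
E
```

```text
cam [0.38   0.254  1.0488] [0.4163 1.1366 0.6681]
wall x at slot 0.022234879092758553 slope -0.0029374959221914083 [[ 0.0229 -0.0677]
 [ 0.0216 -0.0808]
 [ 0.0221 -0.1314]
 [ 0.0224 -0.1448]
 [ 0.0228 -0.1582]]
 ** On entry to DLASCL parameter number  4 had an illegal value
 ** On entry to DLASCL parameter number  4 had an illegal value
 ** On entry to DLASCL parameter number  4 had an illegal value
 ** On entry to DLASCL parameter number  4 had an illegal value
 ** On entry to DLASCL parameter number  5 had an illegal value
 ** On entry to DLASCL parameter number  4 had an illegal value<stdin>:7: RuntimeWarning: invalid value encountered in scalar divide
Traceback (most recent call last):
numpy.linalg.LinAlgError: SVD did not converge in Linear Least Squares
```

Run:
```python
from h import *
t=cv2.imread('pics/top0.png').astype(float).mean(2)
for lo,hi in((190,200),(205,216)):
  for x in (357,359,361,379,382,385,388):
    c=t[lo:hi,x]; X=[(round(1e3*float((onz('top',(x,lo+i),.026)[:2]-HUB)@PX),1),int(v)) for i,v in enumerate(c)]; print(x,X)
b=np.array([.4656,.3798])
_,s,q=best([*b,.15],PX); print(s,q)
robot.move_ptp([*b,.15],frame(s*PX))
robot.gripper_to(.06)
print(robot.move_linear([*b,.0370],velocity=.12,threshold=8))
robot.gripper_to(0.0)
st=robot.get_state(); print({k:st[k] for k in('time','ee_pos','opening','grasp_force','force','qpos')})
robot.move_linear([*b,.16],velocity=.2)
st=robot.get_state(); print({k:st[k] for k in('time','ee_pos','opening','grasp_force','force')})
p=press(0,-.083)
print(p, [robot.ik([*p,.1],frame(k*PX)) for k in(1,-1)])
```

```text
357 [(39.7, 169), (37.1, 172), (34.5, 173), (31.9, 175), (29.2, 173), (26.6, 175), (24.0, 204), (21.4, 212), (18.8, 167), (16.2, 136)]
359 [(38.9, 169), (36.3, 174), (33.7, 173), (31.1, 173), (28.5, 169), (25.9, 162), (23.3, 217), (20.7, 208), (18.1, 154), (15.5, 141)]
361 [(38.2, 171), (35.6, 174), (33.0, 173), (30.3, 173), (27.7, 171), (25.1, 175), (22.5, 218), (19.9, 201), (17.3, 121), (14.7, 130)]
379 [(31.4, 175), (28.8, 171), (26.2, 176), (23.6, 215), (21.0, 213), (18.4, 158), (15.8, 154), (13.2, 107), (10.6, 111), (8.0, 108)]
382 [(30.3, 172), (27.7, 175), (25.1, 196), (22.4, 213), (19.8, 183), (17.2, 139), (14.6, 128), (12.0, 101), (9.4, 110), (6.8, 112)]
385 [(29.1, 172), (26.5, 176), (23.9, 202), (21.3, 214), (18.7, 163), (16.1, 141), (13.5, 120), (10.9, 111), (8.3, 108), (5.7, 109)]
388 [(28.0, 174), (25.4, 187), (22.8, 216), (20.2, 203), (17.6, 143), (15.0, 142), (12.4, 92), (9.8, 110), (7.2, 110), (4.6, 109)]
357 [(0.7, 165), (-1.9, 163), (-4.5, 149), (-7.1, 149), (-9.7, 149), (-12.3, 162), (-14.8, 133), (-17.4, 90), (-20.0, 91), (-22.6, 93), (-25.1, 101)]
359 [(-0.1, 16
[... 876 characters left out ...]
, 110), (-31.7, 109), (-34.2, 116), (-36.8, 160)]
1 [-0.098   0.6111 -0.8777  1.7225  0.5295  1.0631 -1.0254]
False
{'time': 5.8917, 'ee_pos': array([0.4656, 0.3798, 0.0371]), 'opening': 0.025274865833299204, 'grasp_force': 30.00030755996704, 'force': array([ 0.3829, -1.1625,  2.3562]), 'qpos': array([-0.1723,  0.7506, -0.7722,  1.783 ,  0.661 ,  0.8871, -1.1196])}
{'time': 6.6583, 'ee_pos': array([0.4654, 0.3792, 0.1589]), 'opening': 0.025406711538695052, 'grasp_force': 29.99883860349655, 'force': array([-0.0578,  0.4369, -1.3787])}
[0.5205 0.015 ] [array([ 0.6075,  0.5493, -0.875 ,  1.9553,  0.5422,  0.8891, -0.4231]), array([-0.6613,  0.4883,  0.7168,  1.9959, -0.4376,  0.8143, -2.7081])]
```

Run:
```python
from h import *
p=press(.0004,-.084)
robot.move_ptp([*p,.16],frame(PX))
robot.move_linear([*p,.072],velocity=.15)
f=robot.grab_frame('side');cv2.imwrite('pics/s1.png',cv2.resize(f[130:260,190:350,::-1],None,fx=4.5,fy=4.5,interpolation=cv2.INTER_CUBIC))
print(proj('side',[*p,.072-.037]),robot.get_state()['ee_pos'])
hit=robot.move_linear([*p,.0465],velocity=.03,threshold=6)
st=robot.get_state(); print(hit,{k:st[k] for k in('time','ee_pos','opening','grasp_force','force')})
f=robot.grab_frame('side');cv2.imwrite('pics/s2.png',cv2.resize(f[130:260,190:350,::-1],None,fx=4.5,fy=4.5,interpolation=cv2.INTER_CUBIC))
```

```text
[261.1487 186.0348] [0.5216 0.0144 0.0729]
True {'time': 9.6167, 'ee_pos': array([0.5208, 0.0141, 0.047 ]), 'opening': 0.024990192429156538, 'grasp_force': 30.003280341625214, 'force': array([-1.465 , -0.8716,  7.1443])}
```

View pics/s2.png

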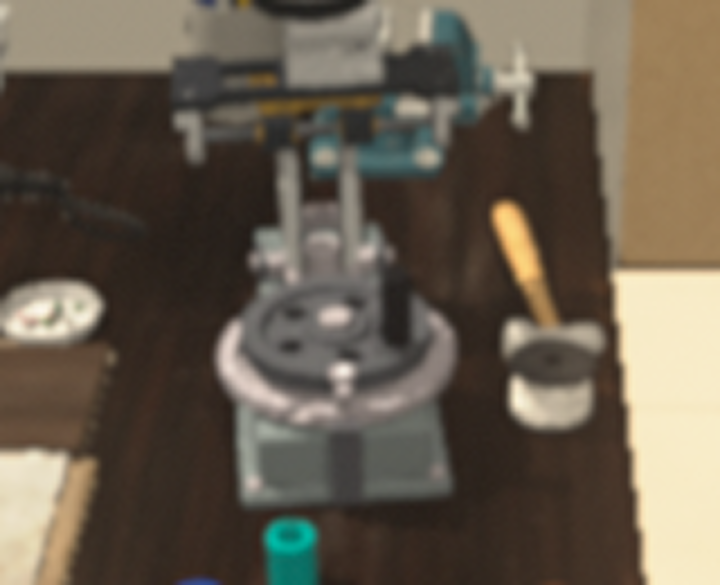

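The side picture shows the bush held at about (322,240), between the slot walls. Contact came at TCP z = 0.047, which is floor height, so it is seated. Next I release it and hover over the handle.

```bash
cat >> h.py <<'E'
def pose(a,s,lead,r=.045):
    "TCP xy and frame for handle angle a (rad, world), closing line along the clockwise tangent; lead in m"
    b=a-lead/r; t=np.array([np.sin(b),-np.cos(b)])
    return HUB+r*np.array([np.cos(b),np.sin(b)]),frame(s*t),t
E
python3 - <<'E'
from h import *
st=robot.get_state(); p=st['ee_pos']
robot.gripper_to(.045)
robot.move_linear([p[0],p[1],.2],velocity=.2)
a=np.deg2rad(145.5); xy,F,t=pose(a,1,0)
print(xy,robot.ik([*xy,.2],F))
robot.move_ptp([*xy,.2],F)
f=robot.grab_frame('top');g=robot.grab_frame('side')
cv2.imwrite('pics/t3.png',np.hstack([cv2.resize(f[165:245,270:410,::-1],None,fx=4,fy=4,interpolation=cv2.INTER_CUBIC)[:,:480],cv2.resize(g[160:240,235:315,::-1],(320,320),interpolation=cv2.INTER_CUBIC)]))
st=robot.get_state(); print({k:st[k] for k in('time','ee_pos','opening','qpos','force')}); print(proj('top',[*press(.0004,-.083),.044]))
E
```

```text
[0.4632 0.1972] [ 0.484   0.4711 -1.1864  1.9104  0.4929  1.0958  0.0672]
{'time': 11.7833, 'ee_pos': array([0.4637, 0.196 , 0.1996]), 'opening': 0.04532667745966718, 'qpos': array([ 0.485 ,  0.4716, -1.1847,  1.9103,  0.4929,  1.0957,  0.0665]), 'force': array([-0.0251,  0.5004,  0.729 ])}
[364.8076 203.2169]
```

View pics/t3.png

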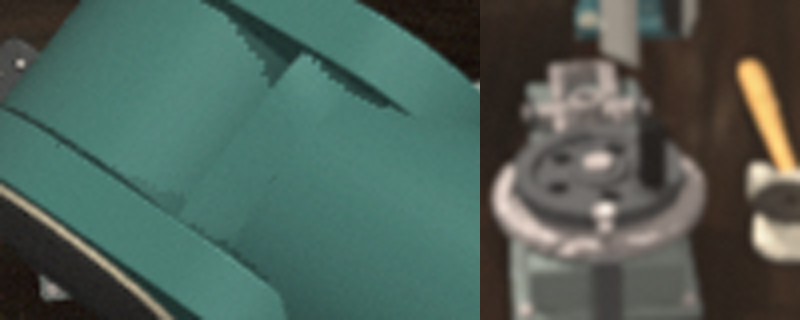

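The arm hides the top view. The side view shows the fingers above the handle at (650,150). I'll check the bush at the slot in the side view, before against now.

Run:
```python
from h import *
g=robot.grab_frame('side')[...,::-1]; s=cv2.imread('pics/side0.png')
c=lambda im:cv2.resize(im[170:205,240:290],None,fx=8,fy=8,interpolation=cv2.INTER_CUBIC)
cv2.imwrite('pics/s4.png',np.hstack([c(s),c(g)]))
for z in(.01,.044): print((proj('side',[*press(.0004,-.084),z])-[240,170])*8)
```

```text
[171.6441 186.4738]
[168.2934 107.0306]
```

View pics/s4.png

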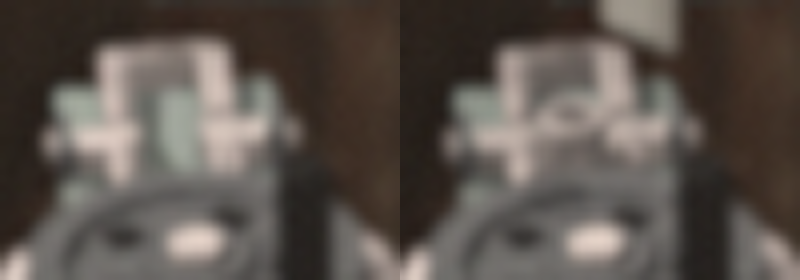

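The bush stands upright in the slot, with its top ring at (170,113) in crop coordinates against a predicted (168,107). Now the first stroke.

Run:
```python
from h import *
L=.006;Z=.112
a0=np.deg2rad(145.5); xy,F,t=pose(a0,1,0)
print('hit',robot.move_linear([*xy,Z],velocity=.1,threshold=6)); robot.gripper_to(.030)
st=robot.get_state();print(st['opening'],st['grasp_force'],st['force'])
f0=st['force']
xy,F,t=pose(a0,1,L); robot.move_linear([*xy,Z],velocity=.03,frame=F)
for d in np.arange(12,169,12):
    xy,F,t=pose(a0-np.deg2rad(d),1,L)
    try: robot.move_linear([*xy,Z],velocity=.06,frame=F)
    except robot.PlanningError as e: print('plan',d,e);break
    st=robot.get_state(); f=st['force']-f0
    print(d,round(st['time'],1),'tan %.1f rad %.1f z %.1f'%(f[:2]@t,f[:2]@np.array([-t[1],t[0]]),f[2]),st['ee_pos'][:2]-xy,'gf',round(st['grasp_force'],1),'q7',round(st['qpos'][6],2))
    if np.linalg.norm(f)>30: break
```

```text
hit False
0.030037392629303213 0.0 [ 0.1961 -0.0508  0.1871]
12 14.0 tan 0.4 rad 0.0 z -0.1 [-0.0001  0.    ] gf 0.0 q7 -0.34
24 14.4 tan 0.2 rad -0.2 z 0.2 [-0.0002 -0.    ] gf 0.0 q7 -0.52
36 14.8 tan -1.2 rad 0.7 z -0.3 [-0.0002 -0.    ] gf 0.0 q7 -0.7
48 15.1 tan -0.2 rad 0.5 z -0.4 [-0.0003 -0.    ] gf 0.0 q7 -0.88
60 15.5 tan -0.6 rad -0.4 z -0.2 [-0.0002  0.    ] gf 0.0 q7 -1.05
72 15.8 tan -0.6 rad -0.1 z 0.7 [-0.0002  0.0001] gf 0.0 q7 -1.22
84 16.2 tan -1.3 rad 0.1 z -0.2 [-0.0003  0.0002] gf 0.7 q7 -1.39
96 16.6 tan -1.3 rad -0.4 z -0.6 [-0.0002  0.0001] gf 0.6 q7 -1.56
108 16.9 tan 0.6 rad -0.5 z -0.3 [-0.     -0.0002] gf 0.0 q7 -1.73
120 17.3 tan -0.9 rad -0.1 z 0.1 [-0.     -0.0001] gf 0.0 q7 -1.89
132 17.6 tan -1.1 rad 0.3 z -0.3 [-0.0001  0.    ] gf 0.0 q7 -2.06
144 18.0 tan 0.4 rad -0.0 z -0.0 [-0.0001  0.0001] gf 0.0 q7 -2.23
156 18.3 tan -0.7 rad -0.1 z -0.4 [-0.0001  0.0002] gf 0.0 q7 -2.4
168 18.7 tan -0.2 rad -1.0 z 0.0 [-0.      0.0002] gf 0.0 q7 -2.57
```

Run:
```python
from h import *
g=robot.grab_frame('side')[...,::-1]; t=robot.grab_frame('top')[...,::-1]
c=lambda im:cv2.resize(im,(400,400),interpolation=cv2.INTER_CUBIC)
cv2.imwrite('pics/s5.png',np.hstack([c(g[150:240,225:315]),c(t[160:260,270:370])]))
```

```text
(no output)
```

View pics/s5.png

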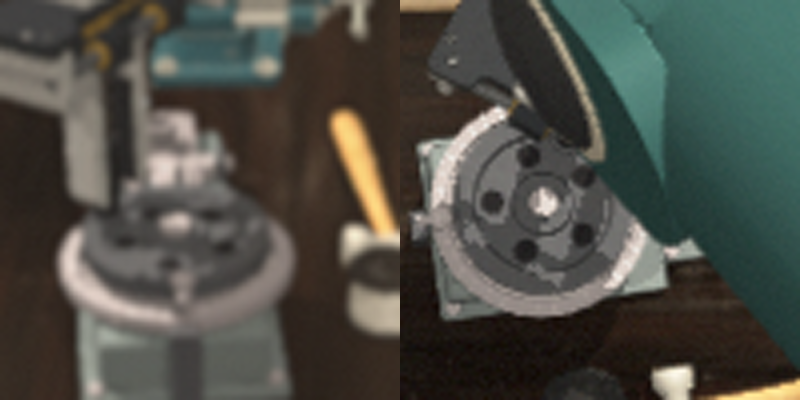

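The handle is between the fingers, with the fingers at (110,150) in the left crop. The wheel's holes have turned and nothing is left at the old handle spot, so the wheel followed. Next I regrip with a half turn, do the second stroke, then feel for the notch.

```bash
cat > s2.py <<'E'
from h import *
L=.006;Z=.112
a0=np.deg2rad(145.5); A=lambda d:a0-np.deg2rad(d)
xy,F,t=pose(A(168),1,.001); robot.move_linear([*xy,Z],velocity=.03,frame=F)
robot.gripper_to(.045)
robot.move_linear([*xy,.2],velocity=.2)
xy,F,t=pose(A(168),-1,.001); print(robot.ik([*xy,.2],F))
robot.move_ptp([*xy,.2],F); print('q',robot.get_state()['qpos'])
print('hit',robot.move_linear([*xy,Z],velocity=.1,threshold=6)); robot.gripper_to(.030)
f0=robot.get_state()['force']; print('f0',f0)
def step(d,v):
    xy,F,t=pose(A(d),-1,L); robot.move_linear([*xy,Z],velocity=v,frame=F)
    fs=[]
    for _ in range(1 if v>.04 else 4):
        if v<.04: robot.pause(.03)
        fs.append(robot.get_state()['force'])
    st=robot.get_state(); f=np.mean(fs,0)-f0
    print('%.1f t%.1f tan %.2f rad %.2f z %.1f gf %.1f q7 %.2f'%(d,st['time'],f[:2]@t,f[:2]@np.array([-t[1],t[0]]),f[2],st['grasp_force'],st['qpos'][6]))
    return f[:2]@t
for d in (168,*np.arange(180,313,12),318):
    if step(d,.03 if d==168 else .06)<-20: raise SystemExit('high force')
for d in np.arange(319.5,353,1.5):
    if step(d,.02)<-4.5: print('notch?');break
E
python3 s2.py
```

```text
[ 0.4761  0.5557 -1.0831  1.7713  0.5367  1.1468  0.3792]
q [ 0.4758  0.5558 -1.0828  1.7714  0.5367  1.1467  0.3786]
hit False
f0 [0.2217 0.1951 0.3294]
168.0 t24.6 tan 0.21 rad 0.20 z -0.3 gf 0.0 q7 0.21
180.0 t25.0 tan -0.50 rad -0.45 z -0.3 gf 0.0 q7 0.04
192.0 t25.3 tan 0.38 rad 0.28 z -0.0 gf 0.0 q7 -0.14
204.0 t25.7 tan 0.76 rad 0.09 z -1.0 gf 0.0 q7 -0.31
216.0 t26.1 tan 0.61 rad 0.94 z -0.5 gf 0.0 q7 -0.49
228.0 t26.4 tan -0.01 rad 0.28 z -0.1 gf 0.0 q7 -0.68
240.0 t26.8 tan 0.68 rad 0.13 z -0.5 gf 0.0 q7 -0.86
252.0 t27.1 tan 0.24 rad 0.33 z 0.1 gf 0.0 q7 -1.06
264.0 t27.5 tan 0.28 rad 0.82 z 0.1 gf 0.0 q7 -1.25
276.0 t27.8 tan 0.74 rad 0.39 z -0.7 gf 0.0 q7 -1.46
288.0 t28.2 tan -0.78 rad -0.03 z 0.2 gf 0.0 q7 -1.66
300.0 t28.6 tan -0.37 rad 0.76 z -0.0 gf 0.0 q7 -1.87
312.0 t28.9 tan -0.61 rad -0.89 z -0.2 gf 0.0 q7 -2.08
318.0 t29.2 tan -0.07 rad 0.73 z -0.1 gf 0.0 q7 -2.19
319.5 t29.6 tan -0.09 rad -0.01 z -0.0 gf 0.0 q7 -2.22
321.0 t29.9 tan -0.60 rad 0.57 z -0.5 gf 0.4 q7 -2.24
322.5 t30.3 tan -1.68 rad 0.32 z -0.4 gf 0.6 q7 -2.27
324.0 t30.7 tan -2.42 rad 0.39 z -0.2 gf 0.8 q7 -2.30
325.5 t31.1 tan -2.39 rad 0.62 z -0.1 gf 0.9 q7 -2.32
327.0 t31.5 tan -2.28 rad 0.13 z -0.6 gf 1.0 q7 -2.35
328.5 t31.9 tan -2.31 rad 0.29 z -0.3 gf 1.1 q7 -2.37
330.0 t32.2 tan -1.85 rad 0.20 z -1.4 gf 0.7 q7 -2.40
331.5 t32.6 tan -0.25 rad 0.24 z -0.2 gf 0.0 q7 -2.43
333.0 t33.0 tan -0.70 rad -0.18 z -0.3 gf 0.0 q7 -2.45
334.5 t33.4 tan 0.03 rad 0.22 z -0.5 gf 0.0 q7 -2.48
336.0 t33.8 tan -0.49 rad 0.23 z -0.2 gf 0.0 q7 -2.50
337.5 t34.2 tan -2.03 rad -0.36 z -0.0 gf 0.8 q7 -2.53
339.0 t34.5 tan -5.73 rad 0.21 z 2.1 gf 2.6 q7 -2.56
notch?
```

That is the expected feel: about 2.3 N, then drawn in at 330–336°, then rising to 5.7 N, so the wheel is in the notch. I back off, lift clear and check.

Run:
```python
from h import *
a0=np.deg2rad(145.5)
xy,F,t=pose(a0-np.deg2rad(337.5),-1,0); robot.move_linear([*xy,.112],velocity=.02,frame=F)
robot.gripper_to(.045); print(robot.get_state()['force'])
robot.move_linear([*xy,.22],velocity=.15)
robot.goto_joints([1.075,.417,-.01,1.614,.005,1.111,-.053])
g=robot.grab_frame('side')[...,::-1]; t=robot.grab_frame('top')[...,::-1]
a=cv2.resize(t[165:285,210:410],None,fx=2.5,fy=2.5,interpolation=cv2.INTER_CUBIC)
b=cv2.resize(g[165:225,235:300],(300,277),interpolation=cv2.INTER_CUBIC)
cv2.imwrite('pics/f.png',np.hstack([a,cv2.copyMakeBorder(b,0,23,0,0,0)])); print(robot.get_state()['time'])
```

```text
[ 0.1903  0.6675 -0.1057]
39.1833
```

View pics/f.png

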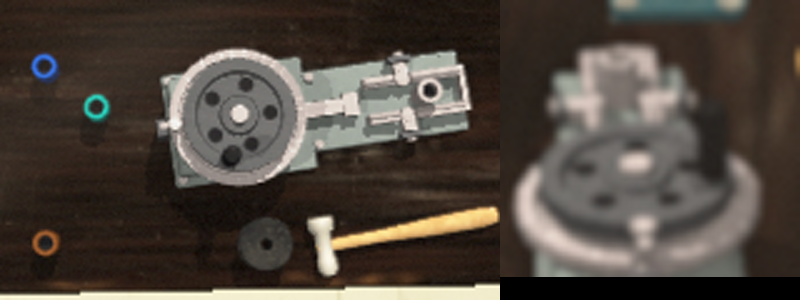

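The top view shows the bush upright in the outlet past the jaws at (429,90) and the ram drawn back at (350,104). The handle is at rest at (231,156), and the spool has not moved.

```bash
python3 -c "
from rig import robot
print(robot.sign_off())"
```

```text
the job is handed in; nothing more can be done
None
```

The job is handed in at about 39 s of the 72 s allowed. The bush stands upright in the outlet past the jaws and the ram is drawn back. The wheel was turned one revolution and stopped by feel in its notch, with the push rising to 5.7 N; the pin drop itself was not visible in the pictures.

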